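Hold a roof panel flush on a tilted toy-house frame

ROBOT

A 6-joint arm with a two-finger parallel gripper is mounted at the origin on the work surface. World frame = base frame: x ahead of the robot, y to its left, z up, the work surface at z = 0. Lengths are in m, angles in rad, forces in N, time in s.
With the tool pointing down it reaches from about 0.225 to 0.875 m from the base axis. Payload 3.4 kg.
Tool frame: the origin (TCP) lies at the very end of the fingers, on their centre line; the grasp point (between the pads) lies behind it (manip.grasp_offset is the z of the grasp point in the tool frame, in m); z points along the fingers, y is the line along which they close (so a half turn about z gives the same grasp; the last joint's range is limited). The gripper opens to 85 mm and grips with 20 to 120 N. Pads are 22 mm wide; open, the fingers measure 114 mm over their backs; the gripper's body (76 mm by 85 mm) begins 54 mm behind the grasp point. The pads swing forward as they close: fully open they stand 13 mm farther back than shut.
Start: joints at [1.189, 0.276, 1.505, -0, 1.361, -0.121], TCP at [0.148, 0.556, 0.231] pointing down, gripper open.
Joint ranges: [-2.89, 2.89], [-0.75, 2.08], [0.22, 2.7], [-1.18, 4.32], [0.11, 2.71], [-2.7, 2.7]. Speed limits (rad/s): [2.57, 2.57, 3.14, 3.14, 3.14, 3.14].

INTERFACE

Orientations are given as a unit quaternion [w, x, y, z].
In Python, from rig import manip gives the robot as it stands.
- The arm moves only by the shell command python3 -m pendant 'ROWS' [FORCE]. ROWS is JSON, a list of rows, each an object of numbers: "dx", "dy", "dz": the shift along the tool's x, y, z in m; "rx", "ry", "rz": the turn, a rotation vector about the tool's x, y, z in degrees; "hand": the finger opening in m, from 0 to 0.0854. In form: [{"dx": .., "dy": .., "dz": .., "rx": .., "ry": .., "rz": .., "hand": ..}, ...]. A call has 1 to 12 rows; each row shifts and turns the commanded pose from where the row before left it, along the tool's axes as they then stand; what a row does not reach is not made up. A row lasts 1/12 s, in which the tool goes at most 41.7 mm and 7.16 degrees, less where a joint would pass 70% of its speed; a pose out of reach is approached as far as the arm can. A call is refused whole if a number of a shift passes 0.0417 or a number of a turn 7.16, either way. A call with a gripper value outside its range is refused whole. The fingers move at their own pace and stop on an object; FORCE is the grip in N (left out, the last holds). Time passes only in rows, so rows that do not move let the fingers close. It gives the time, the measured TCP pose, the force, the opening and the grip force at its end, in the units of the state.
- manip.get_state(): the state, without advancing time (a new reading comes with each control period).
- manip.get_image(name): name is "scene" or "side" or "wrist"; returns a dict with "frame" (400x640x3 uint8, red, green, blue), "fx", "fy", "cx", "cy" (pixels), "distortion" ([k1, k2, p1, p2, k3] as OpenCV has them; the pictures are not rectified), "position" and "attitude" of the camera in the world; the wrist camera has in their place "mount" (4x4, takes a point from camera to tool coordinates, whose origin is the TCP and whose axes are the flange's). Camera axes: x right, y up, looking along -z (the intrinsics and any distortion apply to the point x, -y, -z); pixel columns grow to the right and rows downward; lengths in m; the calibration is good to about 2 mm. A picture is of the moment at which its call begins: read the wrist's pose just before it. There is no depth.
- manip.sign_off(): hands the job in; it is judged then, once.
The state is a dict: "clock": time; "qpos": joint angles; "qd": joint speeds; "effort": joint torques, N m; "position": TCP position; "ee_rot": TCP orientation; "contact_force": force on the tool from outside, world axes, zero at the start; "moment": the same for the moment, N m; "width": finger opening in m; "gripper_force": force on a finger pad.
Only numpy, scipy, OpenCV 4.12 (cv2) and the standard library are available. Lean on these libraries where they do the work, as an engineer would, in place of code of your own. Each camera call takes 0.05 s, during which the arm holds its last target. There are 200 camera calls.

TASK

Pick up the little wooden roof panel by its chimney, tilt it to the slope of the house frame in the jig, and press it gently on the frame, centred and edges parallel to it, so that it lies flush all round and the frame gives a few millimetres on its springs. Finish while still gripping the chimney and holding the panel pressed there; do not hit the frame hard, and leave the tin, the candlestick and the bowl alone.

Things in the scene. Friction and masses are not known exactly. Their poses are not given: they have to be found in the camera images.
- panel: Loose roof panel of pale wood, flat on the bench: plate 80 (its x) by 110 (its y) by 6 mm, with a 22 by 22 mm square chimney at the centre of its upper side, sides parallel to the edges, top 42 mm above the plate's underside. About 60 g. Origin: centre of the underside; z up through the chimney. A half turn about z makes no difference.
- frame: Open-topped wooden house frame in the jig, 70 (its x) by 100 mm (its y), walls 10 mm thick, 34 mm high. Origin: centre of the mouth, in the plane of the walls' upper edges, about 0.16 m above the bench; z is that sloped plane's outward normal, y level, x up the slope. Slope 11 to 32 degrees, locked. Springs: it sinks along its -z from about 3 N on, 1 mm per N, at most 14 mm.
- jig: Fixed green cast-iron jig carrying the frame: foot 130 (x) by 150 (y) by 22 mm, an upright cheek at each y end (outer faces 148 mm apart, 120 mm high). Origin: centre of the foot's underside. The frame climbs towards its +x; its low side looks roughly to the robot.
- tin: Grey screw-top jar, 70 mm across and 90 mm high, a bystander. Origin: centre of the underside.
- candlestick: Turned wooden candlestick, 70 mm across the foot and 95 mm high, a bystander. Origin: centre of the underside.
- bowl: Dark turned wooden bowl, 110 mm across and 50 mm high, a bystander. Origin: centre of the underside.
Things that resemble listed ones, but are neither listed nor needed, are in the scene too. Several things look just like the panel: the one meant starts farthest from the robot's base.

How it is judged:
On the way:
1. the panel is lifted in the fingers, clear of everything else (height (world z) of panel above 0.06 m and contact force between the fingers and panel above 1 N and contact force between panel and jig below 0.05 N), for 0.2 s.
At the end, for the whole second after the job is handed in: The panel lies on the frame, chimney up, its underside parallel to the frame's upper edges within 2.6 degrees and within 3 mm of them, centred within 10 mm each way and edges parallel within 7 degrees, pressed on with 3.5 to 18 N, still gripped by the fingers and at rest (angle between the z axis of panel and the z axis of frame, either way round below 0.045 rad and angle between the x axis of panel and the x axis of frame, either way round below 0.12 rad and angle between panel's own z axis and vertical below 0.8 rad and z of panel in the frame of frame between -0.003 and 0.003 m and x of panel in the frame of frame between -0.01 and 0.01 m and y of panel in the frame of frame between -0.01 and 0.01 m and contact force between panel and frame between 3.5 and 18 N and contact force between the fingers and panel above 2 N and linear speed of panel below 0.01 m/s); the arm keeps its last pose, push and grip.
It fails at once if the frame is struck or pressed with more than 40 N (contact force between anything else and frame above 40 N).
It fails at once if a bystander is moved by more than 30 mm (distance of any of tin, candlestick, bowl from where it was at the start of the episode above 0.03 m).
It also fails if it takes over 42 s, if anything falls off the work surface, if the arm or the gripper's body presses on something with over 40 N, if the wrist force passes 120 N, or if a joint passes its speed limit or range.

## Working session

There is one attempt and no reset: what is moved stays moved. The work goes in short steps, Python scripts to look and compute and a shell command to move; the robot and the scene stay as the last step left them, time stands still between calls to the robot, and variables do not carry over. Pictures are saved under pics/ and viewed, at most 10 in all, crops included, and the job is handed in when it is done.

```bash
ls; mkdir -p pics
cat > h.py <<'E'
import numpy as np,cv2
from rig import manip
from scipy.spatial.transform import Rotation as R
def q2R(q): return R.from_quat([q[1],q[2],q[3],q[0]]).as_matrix()
def attR(a):
    a=np.array(a,float)
    return a if a.shape==(3,3) else q2R(a)
def grab(n):
    s=manip.get_state(); im=manip.get_image(n)
    if n=='wrist':
        T=np.eye(4);T[:3,:3]=q2R(s['ee_rot']);T[:3,3]=s['position'];T=T@np.array(im['mount'])
    else:
        T=np.eye(4);T[:3,:3]=attR(im['attitude']);T[:3,3]=im['position']
    K=np.array([[im['fx'],0,im['cx']],[0,im['fy'],im['cy']],[0,0,1]])
    c=dict(T=T,K=K,D=np.array(im['distortion'],float))
    return im['frame'],c
def proj(c,P):
    p=(np.atleast_2d(P)-c['T'][:3,3])@c['T'][:3,:3]*[1,-1,-1]
    return cv2.projectPoints(p.reshape(-1,1,3),np.zeros(3),np.zeros(3),c['K'],c['D'])[0][:,0]
def onplane(c,px,z):
    u=cv2.undistortPoints(np.array(px,float).reshape(-1,1,2),c['K'],c['D'])[:,0]
    d=np.c_[u[:,0],-u[:,1],-np.ones(len(u))]@c['T'][:3,:3].T; o=c['T'][:3,3]
    return o+d*((z-o[2])/d[:,2])[:,None]
E
python3 - <<'E'
from h import *
import pickle
for n in('scene','side','wrist'):
    f,c=grab(n); cv2.imwrite(f'pics/{n}0.png',f[:,:,::-1]); pickle.dump(c,open(n+'0.pkl','wb'))
    print(n,c['T'].round(3).tolist(),c['K'][0],c['D'])
print(manip.get_state(),manip.grasp_offset)
E
```

```text
pics
scene [[0.855, -0.417, 0.308, 0.958], [0.518, 0.691, -0.504, -0.557], [-0.003, 0.591, 0.807, 1.111], [0.0, 0.0, 0.0, 1.0]] [428.23010505   0.         324.30882871] [-0.03222844  0.          0.          0.          0.        ]
side [[-0.827, 0.434, -0.357, 0.293], [-0.562, -0.631, 0.534, 0.5], [0.007, 0.642, 0.766, 0.773], [0.0, 0.0, 0.0, 1.0]] [364.39644725   0.         318.45679654] [-0.06412124  0.          0.          0.          0.        ]
wrist [[0.257, -0.919, -0.298, 0.072], [0.966, 0.244, 0.081, 0.575], [-0.002, -0.309, 0.951, 0.373], [0.0, 0.0, 0.0, 1.0]] [307.21704982   0.         324.32618126] [-0.05975842  0.          0.          0.          0.        ]
{'clock': 0.15, 'qpos': array([ 1.18899920e+00,  2.76493570e-01,  1.50581634e+00,  6.59390468e-06,
        1.36069541e+00, -1.21009931e-01]), 'qd': array([ 1.03227532e-03, -1.38502702e-03, -5.17200482e-03,  7.45806826e-04,
        8.56532125e-04,  3.06598956e-05]), 'effort': array([ 2.94137179e-03, -4.17144012e+01, -2.46033275e+01, -2.77343861e-04,
        7.69677863e-03,  1.43843516e-05]), 'position': array([0.14812631, 0.55520472, 0.23062377]), 'ee_rot': array([-1.78833300e-04,  1.30025061e-01,  9.91510456e-01, -6.83329731e-04]), 'contact_force': array([ 1.30878577,  0.21642521, -0.20227406]), 'moment': array([ 0.0373493 ,  0.00602212, -0.01766879]), 'gripper_force': 0.0, 'width': 0.08535450866471447} -0.0187
```

View pics/scene0.png

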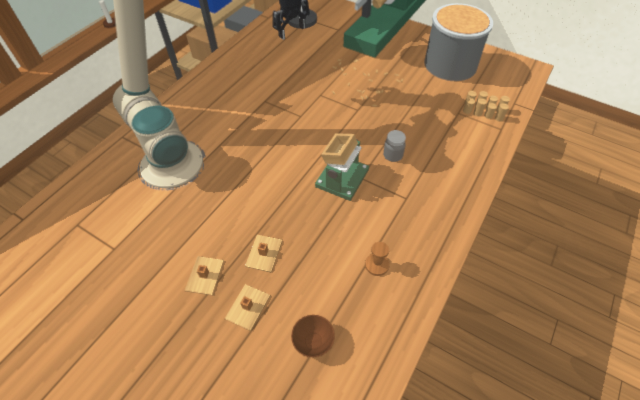

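View pics/side0.png

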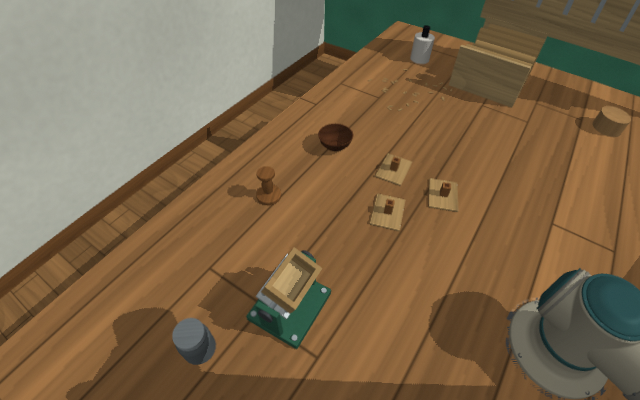

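Scene view: three panel look-alikes have their chimneys at about (203,271), (263,249) and (246,302). The frame and jig are at (342,165), tin (395,146), candlestick (378,258), bowl (313,335). I'll compute ranges and make a close-crop mosaic.

Run:
```python
from h import *
import pickle
c=pickle.load(open('scene0.pkl','rb')); d=pickle.load(open('side0.pkl','rb'))
P=onplane(c,[(205,276),(264,254),(248,307)],0.006);print(P.round(3),np.hypot(P[:,0],P[:,1]).round(3))
print(proj(d,P).round(0))
P=onplane(d,[(394,169),(443,195),(388,212)],0.006);print(P.round(3),np.hypot(P[:,0],P[:,1]).round(3))
a=cv2.imread('pics/scene0.png');b=cv2.imread('pics/side0.png')
def cr(i,x,y,w,h,s): return cv2.resize(i[y:y+h,x:x+w],None,fx=s,fy=s,interpolation=cv2.INTER_CUBIC)
top=np.hstack([cr(a,215,275,80,60,5),cr(b,360,140,80,60,5)])
bot=np.hstack([cr(a,307,130,80,70,5)[:300+50],cr(b,240,240,100,87,4)[:300+48-0]][:1]+[cv2.resize(b[244:314,244:324],None,fx=5,fy=5,interpolation=cv2.INTER_CUBIC)])
m=np.vstack([top,bot])[:600+50]
m=cv2.resize(m,(738,600)) if m.shape[0]>600 else m
cv2.imwrite('pics/m1.png',m);print(m.shape)
```

```text
[[ 0.383 -0.269  0.006]
 [ 0.485 -0.124  0.006]
 [ 0.544 -0.28   0.006]] [0.468 0.501 0.612]
[[442. 192.]
 [387. 209.]
 [393. 167.]]
[[ 0.538 -0.273  0.006]
 [ 0.376 -0.259  0.006]
 [ 0.477 -0.115  0.006]] [0.603 0.457 0.491]
(600, 738, 3)
```

View pics/m1.png

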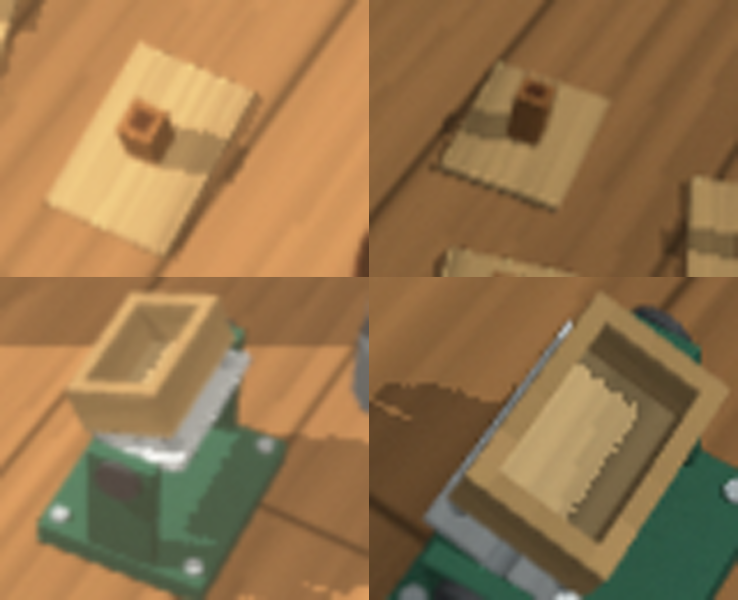

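```bash
cat > fit.py <<'E'
from h import *
from scipy.optimize import least_squares
def pose(p): # x,y,z,yaw,slope
    return R.from_euler('ZY',[p[3],-p[4]]).as_matrix(),np.array(p[:3])
def fit(obs,mod,p0,free):
    def r(v):
        p=np.array(p0,float);p[free]=v;M,t=pose(p)
        return np.concatenate([(proj(c,mod[i]@M.T+t)-px).ravel() for c,i,px in obs])
    s=least_squares(r,np.array(p0,float)[free],loss='soft_l1'); p=np.array(p0,float);p[free]=s.x
    return p,r(s.x).reshape(-1,2)
E
python3 - <<'E'
from fit import *
import pickle
c=pickle.load(open('scene0.pkl','rb')); d=pickle.load(open('side0.pkl','rb'))
k=1/4.614
A=lambda m,o,s:np.array(o)+(np.array(m,float)-np.array(s))*k
fs=A([(70,388),(133,294),(222,297),(160,394)],(307,130),(0,277)); fd=A([(728,388),(600,293),(603,583),(469,480)],(244,244),(369,277))
mod=np.array([[-.035,-.05,0],[-.035,.05,0],[.035,.05,0],[.035,-.05,0]])
p,r=fit([(c,[0,1,2,3],fs),(d,[0,3,1,2],fd)],mod,[.64,.13,.16,0,.35],[0,1,2,3,4])
print('frame',p.round(3),np.degrees(p[3:]));print(r.round(1).tolist())
ps=A([(142,42),(257,94),(165,253),(47,205)],(215,275),(0,0)); pd=A([(502,62),(609,101),(555,207),(441,165)],(360,140),(369,0))
print(onplane(c,ps,.006).round(3).tolist(),onplane(d,pd,.006).round(3).tolist())
# labels by world corners
W=onplane(c,ps,.006)
mod=np.array([[-.04,-.055,0],[-.04,.055,0],[.04,.055,0],[.04,-.055,0]])
V=onplane(d,pd,.006);m=.5*(W.mean(0)+V.mean(0))
best=min(((lambda q:(np.abs(q[1]).sum(),a,q))(fit([(c,[1,2,3,0],ps),(d,[3,0,1,2],pd)],mod,[*m[:2],.006,a,0],[0,1,3])) for a in(-1,-.4,0,.4,1)),key=lambda t:t[0])
print('panel',best[2][0].round(3),np.degrees(best[2][0][3]),best[2][1].round(1).tolist())
for n,cc,px in(('tin',c,(393,158)),('candle',c,(377,268)),('bowl',c,(314,345))):print(n,onplane(cc,[px],0).round(3))
s=manip.get_state();print(q2R(s['ee_rot']).round(3))
E
```

```text
frame [0.516 0.247 0.153 0.083 0.388] [ 4.72787011 22.22868194]
[[-1.0, 0.4], [-0.6, -0.1], [-0.8, -0.3], [-1.1, 0.3], [-0.2, 0.5], [-1.0, 0.0], [0.2, -0.1], [-1.6, -0.5]]
[[0.498, -0.229, 0.006], [0.577, -0.22, 0.006], [0.589, -0.326, 0.006], [0.513, -0.339, 0.006]] [[0.583, -0.326, 0.006], [0.506, -0.332, 0.006], [0.494, -0.225, 0.006], [0.57, -0.216, 0.006]]
panel [ 0.542 -0.277  0.006  0.12   0.   ] 6.8811508496802185 [[-0.4, -0.7], [-0.3, -1.0], [-0.3, 0.1], [-0.7, -1.7], [-1.4, -0.9], [-0.0, -1.0], [-0.0, -0.8], [-1.1, -0.9]]
tin [[0.643 0.417 0.   ]]
candle [[0.789 0.01  0.   ]]
bowl [[ 0.751 -0.272  0.   ]]
[[-0.966  0.258 -0.001]
 [ 0.258  0.966 -0.001]
 [ 0.    -0.001 -1.   ]]
```

The one meant is scene (248,307), about 0.61 m from the base, against 0.47 and 0.50 m for the look-alikes at (205,275) and (263,253). The crop confirms a plate with a chimney. I'll turn the tool first, then go over it.

```bash
python3 -m pendant '[{"rz":6.8},{"rz":6.8},{"rz":6.8},{"rz":6.8},{"rz":6.8},{"rz":6.8},{"rz":6.8},{"rz":6.8},{"rz":6.8},{"rz":6.8}]' 40
python3 -m pendant '[{"dx":-0.0364,"dy":0.0121},{"dx":-0.0364,"dy":0.0121},{"dx":-0.0364,"dy":0.0121},{"dx":-0.0364,"dy":0.0121},{"dx":-0.0364,"dy":0.0121},{"dx":-0.0364,"dy":0.0121},{"dx":-0.0364,"dy":0.0121},{"dx":-0.0364,"dy":0.0121},{"dx":-0.0364,"dy":0.0121},{"dx":-0.0364,"dy":0.0121},{"dx":-0.0364,"dy":0.0121},{"dx":-0.0364,"dy":0.0121}]'
```

```text
invalid input
invalid input
```

```bash
python3 -m pendant '[{"dx":0,"dy":0,"dz":0,"rx":0,"ry":0,"rz":6.8,"hand":0.085}]' 40
python3 -m pendant '[{"rz":6.8,"hand":0.085}]'; python3 -m pendant --help|head
```

```text
clock: 0.23
position: [0.1482, 0.5553, 0.2308]
ee_rot: [-0.0, 0.19, 0.982, -0.0]
contact_force: [0.2, -0.7, 0.3]
width: 0.085
gripper_force: 0.0invalid input
invalid input: not JSON, or not a number
```

```bash
python3 -m pendant '[{"dx":0,"dy":0,"dz":0,"rx":0,"ry":0,"rz":6.8,"hand":0.085},{"dx":0,"dy":0,"dz":0,"rx":0,"ry":0,"rz":6.8,"hand":0.085},{"dx":0,"dy":0,"dz":0,"rx":0,"ry":0,"rz":6.8,"hand":0.085},{"dx":0,"dy":0,"dz":0,"rx":0,"ry":0,"rz":6.8,"hand":0.085},{"dx":0,"dy":0,"dz":0,"rx":0,"ry":0,"rz":6.8,"hand":0.085},{"dx":0,"dy":0,"dz":0,"rx":0,"ry":0,"rz":6.8,"hand":0.085},{"dx":0,"dy":0,"dz":0,"rx":0,"ry":0,"rz":6.8,"hand":0.085},{"dx":0,"dy":0,"dz":0,"rx":0,"ry":0,"rz":6.8,"hand":0.085},{"dx":0,"dy":0,"dz":0,"rx":0,"ry":0,"rz":6.8,"hand":0.085}]'
python3 -m pendant '[{"dx":-0.036,"dy":0.012,"dz":0,"rx":0,"ry":0,"rz":0,"hand":0.085},{"dx":-0.036,"dy":0.012,"dz":0,"rx":0,"ry":0,"rz":0,"hand":0.085},{"dx":-0.036,"dy":0.012,"dz":0,"rx":0,"ry":0,"rz":0,"hand":0.085},{"dx":-0.036,"dy":0.012,"dz":0,"rx":0,"ry":0,"rz":0,"hand":0.085},{"dx":-0.036,"dy":0.012,"dz":0,"rx":0,"ry":0,"rz":0,"hand":0.085},{"dx":-0.036,"dy":0.012,"dz":0,"rx":0,"ry":0,"rz":0,"hand":0.085},{"dx":-0.036,"dy":0.012,"dz":0,"rx":0,"ry":0,"rz":0,"hand":0.085},{"dx":-0.036,"dy":0.012,"dz":0,"rx":0,"ry":0,"rz":0,"hand":0.085},{"dx":-0.036,"dy":0.012,"dz":0,"rx":0,"ry":0,"rz":0,"hand":0.085},{"dx":-0.036,"dy":0.012,"dz":0,"rx":0,"ry":0,"rz":0,"hand":0.085},{"dx":-0.036,"dy":0.012,"dz":0,"rx":0,"ry":0,"rz":0,"hand":0.085},{"dx":-0.036,"dy":0.012,"dz":0,"rx":0,"ry":0,"rz":0,"hand":0.085}]'
```

```text
clock: 0.98
position: [0.1482, 0.5553, 0.2309]
ee_rot: [0.0, 0.664, 0.747, -0.0]
contact_force: [-1.0, -0.1, 0.4]
width: 0.0852
gripper_force: 0.0
clock: 1.98
position: [0.3444, 0.1428, 0.2313]
ee_rot: [0.0, 0.662, 0.749, 0.0]
contact_force: [0.9, 0.4, 0.5]
width: 0.0851
gripper_force: 0.0
```

```bash
cat > st.py <<'E'
from h import *
import sys
s=manip.get_state();M=q2R(s['ee_rot']);print(s['clock'],s['position'].round(4),s['qpos'].round(2));print(M.round(3).tolist())
if len(sys.argv)>3: print('tool delta',(M.T@(np.array([float(v) for v in sys.argv[1:4]])-s['position'])).round(4))
E
python3 st.py .542 -.277 .2
```

```text
1.9833 [0.3444 0.1428 0.2313] [ 0.21 -0.04  1.88  0.    1.3   0.08]
[[-0.123, 0.992, 0.0], [0.992, 0.123, 0.0], [0.0, 0.0, -1.0]]
tool delta [-0.4409  0.1444  0.0313]
```

```bash
python3 -m pendant '[{"dx":-0.0367,"dy":0.012,"dz":0.002,"rx":0,"ry":0,"rz":0,"hand":0.085},{"dx":-0.0367,"dy":0.012,"dz":0.002,"rx":0,"ry":0,"rz":0,"hand":0.085},{"dx":-0.0367,"dy":0.012,"dz":0.002,"rx":0,"ry":0,"rz":0,"hand":0.085},{"dx":-0.0367,"dy":0.012,"dz":0.002,"rx":0,"ry":0,"rz":0,"hand":0.085},{"dx":-0.0367,"dy":0.012,"dz":0.002,"rx":0,"ry":0,"rz":0,"hand":0.085},{"dx":-0.0367,"dy":0.012,"dz":0.002,"rx":0,"ry":0,"rz":0,"hand":0.085},{"dx":-0.0367,"dy":0.012,"dz":0.002,"rx":0,"ry":0,"rz":0,"hand":0.085},{"dx":-0.0367,"dy":0.012,"dz":0.002,"rx":0,"ry":0,"rz":0,"hand":0.085},{"dx":-0.0367,"dy":0.012,"dz":0.002,"rx":0,"ry":0,"rz":0,"hand":0.085},{"dx":-0.0367,"dy":0.012,"dz":0.002,"rx":0,"ry":0,"rz":0,"hand":0.085},{"dx":-0.03,"dy":0.01,"dz":0.002,"rx":0,"ry":0,"rz":0,"hand":0.085},{"dx":-0.01,"dy":0.004,"dz":0.002,"rx":0,"ry":0,"rz":0,"hand":0.085}]'
python3 - <<'E'
from h import *
import pickle
f,c=grab('wrist'); cv2.imwrite('pics/w1.png',f[:,:,::-1]); pickle.dump(c,open('w1.pkl','wb'))
E
python3 st.py .542 -.277 .2
```

```text
clock: 2.98
position: [0.529, -0.2477, 0.2064]
ee_rot: [0.001, 0.663, 0.748, -0.001]
contact_force: [-0.1, 1.0, -0.5]
width: 0.0849
gripper_force: 0.0
3.0333 [ 0.529  -0.2473  0.2058] [-0.56  0.3   1.53 -0.    1.31 -0.68]
[[-0.12, 0.993, 0.0], [0.993, 0.12, -0.002], [-0.002, 0.0, -1.0]]
tool delta [-0.031   0.0094  0.0058]
```

View pics/w1.png

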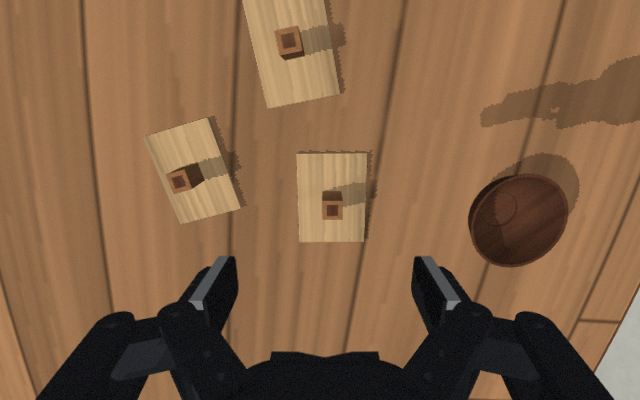

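Wrist view: the wanted panel has plate corners (297,154), (368,153), (365,242), (299,242), and its chimney top is at (332,210). It is almost aligned with the tool.

```bash
python3 - <<'E'
from fit import *
import pickle
c=pickle.load(open('w1.pkl','rb'))
P=onplane(c,[(297,154),(368,153),(365,242),(299,242)],.006);print(P.round(4).tolist(),P.mean(0).round(4))
v=(P[0]+P[1]-P[2]-P[3]);print('yaw y axis-90',np.degrees(np.arctan2(v[1],v[0]))-90, [np.degrees(np.arctan2(*(b-a)[[1,0]])) for a,b in((P[0],P[1]),(P[3],P[2]))])
print('chim',onplane(c,[(332,210)],.042))
print(proj(c,[[.54,-.277,.006]]))
E
python3 st.py .541 -.278 .06
```

```text
[[0.4967, -0.2314, 0.006], [0.5757, -0.2206, 0.006], [0.5902, -0.3298, 0.006], [0.5093, -0.3396, 0.006]] [ 0.543  -0.2803  0.006 ]
yaw y axis-90 7.117645494798239 [np.float64(7.7792686362717225), np.float64(6.884543597854512)]
chim [[ 0.5416965  -0.27998061  0.042     ]]
[[330.11523328 196.87670211]]
3.0333 [ 0.529  -0.2473  0.2058] [-0.56  0.3   1.53 -0.    1.31 -0.68]
[[-0.12, 0.993, 0.0], [0.993, 0.12, -0.002], [-0.002, 0.0, -1.0]]
tool delta [-0.0317  0.0083  0.1458]
```

```bash
python3 -m pendant '[{"dx":-0.011,"dy":0.003,"dz":0.01,"rx":0,"ry":0,"rz":0,"hand":0.085},{"dx":-0.011,"dy":0.003,"dz":0.02,"rx":0,"ry":0,"rz":0,"hand":0.085},{"dx":-0.011,"dy":0.003,"dz":0.03,"rx":0,"ry":0,"rz":0,"hand":0.085},{"dx":0,"dy":0,"dz":0.03,"rx":0,"ry":0,"rz":0,"hand":0.085},{"dx":0,"dy":0,"dz":0.03,"rx":0,"ry":0,"rz":0,"hand":0.085},{"dx":0,"dy":0,"dz":0.02,"rx":0,"ry":0,"rz":0,"hand":0.085},{"dx":0,"dy":0,"dz":0.01,"rx":0,"ry":0,"rz":0,"hand":0.085},{"dx":0,"dy":0,"dz":0,"rx":0,"ry":0,"rz":0,"hand":0.085},{"dx":0,"dy":0,"dz":0,"rx":0,"ry":0,"rz":0,"hand":0.085}]'
python3 st.py .542 -.279 .013
```

```text
clock: 3.78
position: [0.5402, -0.2738, 0.0575]
ee_rot: [-0.0, 0.662, 0.75, 0.0]
contact_force: [0.1, -0.3, 1.3]
width: 0.0848
gripper_force: 0.0
3.7833 [ 0.5402 -0.2738  0.0575] [-0.58  0.46  1.68  0.    1.   -0.71]
[[-0.124, 0.992, -0.0], [0.992, 0.124, 0.0], [0.0, -0.0, -1.0]]
tool delta [-0.0054  0.0011  0.0445]
```

```bash
python3 -m pendant '[{"dx":-0.005,"dy":0.001,"dz":0,"rx":0,"ry":0,"rz":0,"hand":0.085},{"dx":0,"dy":0,"dz":0.015,"rx":0,"ry":0,"rz":0,"hand":0.085},{"dx":0,"dy":0,"dz":0.015,"rx":0,"ry":0,"rz":0,"hand":0.085},{"dx":0,"dy":0,"dz":0.01,"rx":0,"ry":0,"rz":0,"hand":0.085},{"dx":0,"dy":0,"dz":0.004,"rx":0,"ry":0,"rz":0,"hand":0.085},{"dx":0,"dy":0,"dz":0,"rx":0,"ry":0,"rz":0,"hand":0.085},{"dx":0,"dy":0,"dz":0,"rx":0,"ry":0,"rz":0,"hand":0.085}]'
python3 - <<'E'
from h import *
import pickle
f,c=grab('wrist'); cv2.imwrite('pics/w2.png',f[:,:,::-1]); pickle.dump(c,open('w2.pkl','wb'))
E
python3 st.py .542 -.279 .013
```

```text
clock: 4.37
position: [0.5424, -0.2798, 0.014]
ee_rot: [0.001, 0.662, 0.749, 0.0]
contact_force: [0.3, 0.2, -1.0]
width: 0.0849
gripper_force: 0.0
4.4167 [ 0.5426 -0.2799  0.0142] [-0.59  0.52  1.72  0.    0.91 -0.71]
[[-0.123, 0.992, 0.002], [0.992, 0.123, -0.001], [-0.001, 0.001, -1.0]]
tool delta [ 0.0009 -0.0005  0.0012]
```

View pics/w2.png

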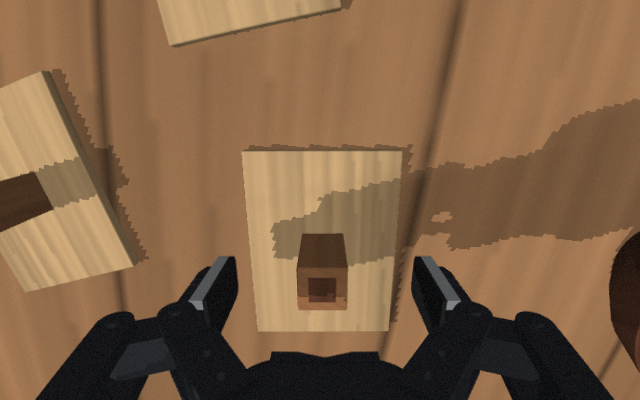

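The chimney is between the open pads, its top at (322,290), with plate corners (242,151), (403,150), (391,331), (258,332). I'll check the offset and then close.

```bash
python3 - <<'E'
from fit import *
import pickle
c=pickle.load(open('w2.pkl','rb'))
P=onplane(c,[(242,151),(403,150),(391,331),(258,332)],.006);print(P.mean(0).round(4), [np.degrees(np.arctan2(*(b-a)[[1,0]])).round(1) for a,b in((P[0],P[1]),(P[3],P[2]))])
print('chim',onplane(c,[(322,290)],.042))
E
python3 -m pendant '[{"dx":0,"dy":0,"dz":0,"rx":0,"ry":0,"rz":0,"hand":0.04},{"dx":0,"dy":0,"dz":0,"rx":0,"ry":0,"rz":0,"hand":0.03},{"dx":0,"dy":0,"dz":0,"rx":0,"ry":0,"rz":0,"hand":0.015},{"dx":0,"dy":0,"dz":0,"rx":0,"ry":0,"rz":0,"hand":0.015},{"dx":0,"dy":0,"dz":0,"rx":0,"ry":0,"rz":0,"hand":0.015},{"dx":0,"dy":0,"dz":0,"rx":0,"ry":0,"rz":0,"hand":0.015},{"dx":0,"dy":0,"dz":0,"rx":0,"ry":0,"rz":0,"hand":0.015},{"dx":0,"dy":0,"dz":0,"rx":0,"ry":0,"rz":0,"hand":0.015},{"dx":0,"dy":0,"dz":0,"rx":0,"ry":0,"rz":0,"hand":0.015}]' 50
```

```text
[ 0.5422 -0.2799  0.006 ] [np.float64(7.5), np.float64(7.6)]
chim [[ 0.54159518 -0.28015191  0.042     ]]
clock: 5.17
position: [0.5421, -0.2795, 0.0136]
ee_rot: [0.0, 0.662, 0.749, 0.0]
contact_force: [0.5, 0.2, 2.3]
width: 0.0212
gripper_force: 50.1
```

```bash
python3 -m pendant '[{"dx":0,"dy":0,"dz":-0.01,"rx":0,"ry":0,"rz":0,"hand":0.015},{"dx":0,"dy":0,"dz":-0.02,"rx":0,"ry":0,"rz":0,"hand":0.015},{"dx":0,"dy":0,"dz":-0.025,"rx":0,"ry":0,"rz":0,"hand":0.015},{"dx":0,"dy":0,"dz":-0.03,"rx":0,"ry":0,"rz":0,"hand":0.015},{"dx":0.01,"dy":0,"dz":-0.03,"rx":0,"ry":0,"rz":0,"hand":0.015},{"dx":0.02,"dy":0,"dz":-0.03,"rx":0,"ry":0,"rz":0,"hand":0.015},{"dx":0.02,"dy":0,"dz":-0.03,"rx":0,"ry":0,"rz":0,"hand":0.015},{"dx":0.03,"dy":0,"dz":-0.03,"rx":0,"ry":0,"rz":0,"hand":0.015},{"dx":0.03,"dy":0,"dz":-0.03,"rx":0,"ry":0,"rz":0,"hand":0.015},{"dx":0.03,"dy":0,"dz":-0.03,"rx":0,"ry":0,"rz":0,"hand":0.015},{"dx":0.03,"dy":0,"dz":-0.03,"rx":0,"ry":0,"rz":0,"hand":0.015},{"dx":0.03,"dy":0,"dz":-0.03,"rx":0,"ry":0,"rz":0,"hand":0.015}]'
python3 -m pendant '[{"dx":0.03,"dy":0,"dz":-0.01,"rx":0,"ry":0,"rz":0,"hand":0.015},{"dx":0.03,"dy":0,"dz":0,"rx":0,"ry":0,"rz":0,"hand":0.015},{"dx":0.03,"dy":0,"dz":0,"rx":0,"ry":0,"rz":0,"hand":0.015},{"dx":0.03,"dy":0,"dz":0,"rx":0,"ry":0,"rz":0,"hand":0.015},{"dx":0.02,"dy":0,"dz":0,"rx":0,"ry":0,"rz":0,"hand":0.015},{"dx":0.01,"dy":0,"dz":0,"rx":0,"ry":0,"rz":0,"hand":0.015},{"dx":0,"dy":0,"dz":0,"rx":0,"ry":0,"rz":0,"hand":0.015},{"dx":0,"dy":0,"dz":0,"rx":0,"ry":0,"rz":0,"hand":0.015},{"dx":0,"dy":0,"dz":0,"rx":0,"ry":0,"rz":0,"hand":0.015}]'
python3 - <<'E'
from h import *
import pickle
f,c=grab('wrist'); cv2.imwrite('pics/w3.png',f[:,:,::-1]); pickle.dump(c,open('w3.pkl','wb'))
E
python3 st.py .516 .247 .25
```

```text
clock: 6.17
position: [0.5164, -0.082, 0.3374]
ee_rot: [-0.0, 0.662, 0.749, 0.0]
contact_force: [0.5, 0.3, -0.5]
width: 0.0214
gripper_force: 49.6
clock: 6.92
position: [0.4993, 0.0641, 0.3456]
ee_rot: [0.0, 0.663, 0.749, -0.0]
contact_force: [-0.3, -0.1, -0.2]
width: 0.0212
gripper_force: 49.6
6.9667 [0.4994 0.064  0.3455] [-0.01  0.12  1.43 -0.    1.59 -0.13]
[[-0.121, 0.993, -0.0], [0.993, 0.121, -0.001], [-0.001, -0.0, -1.0]]
tool delta [0.1797 0.0387 0.0954]
```

View pics/w3.png

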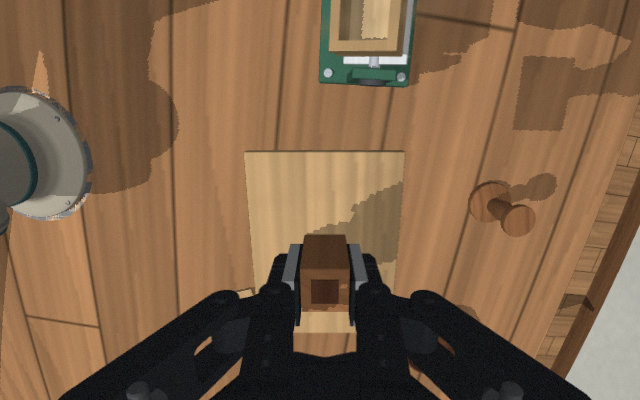

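The panel hangs square in the fingers, at (325,225). The frame is cut off at the top, at about (370,25). I'll shift towards it for a full view, then tilt for a second viewpoint.

```bash
python3 -m pendant '[{"dx":0.02,"dy":0,"dz":0,"rx":0,"ry":0,"rz":0,"hand":0.015},{"dx":0.03,"dy":0,"dz":0,"rx":0,"ry":0,"rz":0,"hand":0.015},{"dx":0.02,"dy":0,"dz":0,"rx":0,"ry":0,"rz":0,"hand":0.015},{"dx":0.01,"dy":0,"dz":0,"rx":0,"ry":0,"rz":0,"hand":0.015},{"dx":0,"dy":0,"dz":0,"rx":0,"ry":0,"rz":0,"hand":0.015},{"dx":0,"dy":0,"dz":0,"rx":0,"ry":0,"rz":0,"hand":0.015},{"dx":0,"dy":0,"dz":0,"rx":0,"ry":0,"rz":0,"hand":0.015}]'
cat > shot.py <<'E'
from h import *
import pickle,sys
n=sys.argv[1];f,c=grab('wrist'); cv2.imwrite(f'pics/{n}.png',f[:,:,::-1]); pickle.dump(c,open(n+'.pkl','wb'))
E
python3 shot.py w4
python3 -m pendant '[{"dx":0,"dy":0,"dz":0,"rx":-4,"ry":0,"rz":1,"hand":0.015},{"dx":0,"dy":0.0,"dz":0,"rx":-5,"ry":0,"rz":1,"hand":0.015},{"dx":0,"dy":0,"dz":0,"rx":-5,"ry":0,"rz":0,"hand":0.015},{"dx":0,"dy":0,"dz":0,"rx":-5,"ry":0,"rz":0,"hand":0.015},{"dx":0,"dy":0,"dz":0,"rx":-3,"ry":0,"rz":0,"hand":0.015},{"dx":0,"dy":0,"dz":0,"rx":0,"ry":0,"rz":0,"hand":0.015},{"dx":0,"dy":0,"dz":0,"rx":0,"ry":0,"rz":0,"hand":0.015},{"dx":0,"dy":0,"dz":0,"rx":0,"ry":0,"rz":0,"hand":0.015},{"dx":0,"dy":0,"dz":0,"rx":0,"ry":0,"rz":0,"hand":0.015}]'
python3 shot.py w5; python3 st.py
python3 - <<'E'
import pickle,numpy as np,cv2
from fit import *
M,t=pose([.516,.247,.153,.083,.388])
mod=np.array([[-.035,-.05,0],[-.035,.05,0],[.035,.05,0],[.035,-.05,0]])
o=[]
for n in('w4','w5'):
    c=pickle.load(open(n+'.pkl','rb'));p=proj(c,mod@M.T+t);m=p.mean(0).astype(int);im=cv2.imread(f'pics/{n}.png')
    x0=min(max(0,m[0]-70),500);y0=min(max(0,m[1]-80),240);print(n,x0,y0,p.round(0).tolist())
    o.append(cv2.resize(im[y0:y0+160,x0:x0+107],(400,598),interpolation=cv2.INTER_CUBIC))
cv2.imwrite('pics/m45.png',np.hstack(o))
E
```

```text
clock: 7.55
position: [0.4897, 0.1433, 0.3455]
ee_rot: [0.0, 0.663, 0.749, -0.0]
contact_force: [0.4, 0.0, -1.5]
width: 0.0213
gripper_force: 49.6
clock: 8.35
position: [0.4905, 0.1444, 0.3459]
ee_rot: [0.128, 0.663, 0.724, 0.141]
contact_force: [0.3, -0.2, -1.2]
width: 0.0212
gripper_force: 49.7
8.4 [0.4905 0.1445 0.3457] [ 0.17 -0.07  1.69 -0.03  1.14  0.09]
[[-0.088, 0.924, 0.373], [0.996, 0.08, 0.035], [0.003, 0.374, -0.927]]
w4 293 0 [[328.0, 126.0], [332.0, 27.0], [401.0, 25.0], [391.0, 131.0]]
w5 214 0 [[253.0, 129.0], [248.0, 27.0], [319.0, 26.0], [319.0, 129.0]]
```

View pics/m45.png

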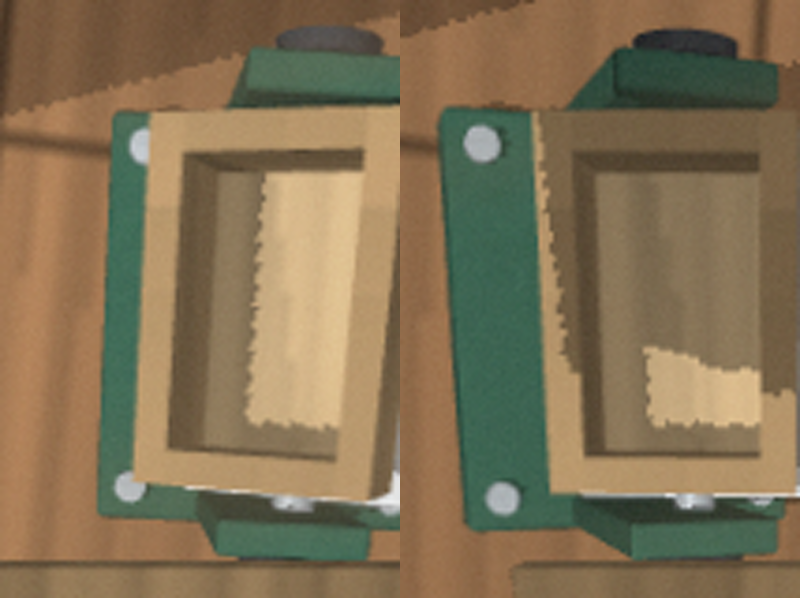

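Run:
```python
from fit import *
import pickle
L=lambda n:pickle.load(open(n+'.pkl','rb'))
c,d,w4,w5=map(L,('scene0','side0','w4','w5'))
B=lambda m,o:np.array(o)+np.array(m,float)/3.738-.37
o=np.array([[-.035,-.05,0],[-.035,.05,0],[.035,.05,0],[.035,-.05,0]])
i=np.array([[-.025,-.04,0],[-.025,.04,0],[.025,.04,0],[.025,-.04,0]])
mod=np.vstack([o,i])
a4=(w4,[0,1,4,5,6,7],B([(133,482),(149,114),(168,448),(184,153),(363,150),(336,461)],(293,0)))
a5=(w5,[0,1,4,5,6,7],B([(148,494),(131,112),(184,456),(173,153),(360,152),(362,455)],(214,0)))
k=1/4.614
A=lambda m,o,s:np.array(o)+(np.array(m,float)-np.array(s))*k-.4
fs=A([(70,388),(133,294),(222,297),(160,394)],(307,130),(0,277)); fd=A([(728,388),(600,293),(603,583),(469,480)],(244,244),(369,277))
as_=(c,[0,1,2,3],fs);ad=(d,[0,3,1,2],fd)
ad2=(d,[0,1,2,3],fd[[0,3,1,2]])
# side order: 0:(-,-) 1:(-... ) as listed
ad=(d,[0,3,1,2],fd)
for nm,ob in(('all',[a4,a5,as_,ad]),('wrist',[a4,a5]),('fixed',[as_,ad]),('w4s',[a4,as_,ad]),('w5',[a5,as_,ad])):
    p,r=fit(ob,mod,[.51,.247,.16,.08,.38],[0,1,2,3,4]);print(nm,p.round(4),np.degrees(p[3:]).round(2),np.sqrt((r**2).mean()).round(2))
    if nm in('all','wrist'):print(r.round(1).tolist())
```

```text
all [0.517  0.2444 0.1527 0.0816 0.3828] [ 4.68 21.93] 0.66
[[0.3, -0.3], [0.4, -0.1], [-0.1, 0.2], [-0.3, -0.4], [0.5, -0.5], [0.2, -0.1], [0.9, -0.6], [0.2, -0.1], [0.0, 0.0], [-0.6, -0.4], [-0.6, -0.2], [-0.7, 0.4], [-0.9, 1.4], [-0.4, 0.8], [-0.6, 0.8], [-0.9, 1.4], [0.7, -0.3], [-0.1, -0.7], [1.1, -1.1], [-0.6, -1.4]]
wrist [0.517  0.2442 0.1529 0.0807 0.3696] [ 4.62 21.18] 0.38
[[0.1, -0.1], [0.3, -0.1], [-0.2, 0.4], [-0.3, -0.2], [0.6, -0.2], [0.3, 0.1], [0.8, -0.4], [0.2, -0.0], [0.0, 0.2], [-0.6, -0.2], [-0.5, 0.1], [-0.6, 0.6]]
fixed [0.5163 0.2473 0.1545 0.0841 0.392 ] [ 4.82 22.46] 0.52
w4s [0.5168 0.2446 0.1524 0.0835 0.3954] [ 4.79 22.65] 0.71
w5 [0.5171 0.2446 0.1529 0.0818 0.3833] [ 4.69 21.96] 0.74
```

```bash
cat > tgt.py <<'E'
from fit import *
import sys
h=float(sys.argv[1])
M,t=pose([.517,.2445,.153,np.radians(4.7),np.radians(21.9)])
Rt=np.c_[M[:,1],M[:,0],-M[:,2]]; P=t+M[:,2]*(.0136+h)
s=manip.get_state();C=q2R(s['ee_rot'])
print('t',round(s['clock'],2),'d mm',(C.T@(P-s['position'])*1e3).round(1),'rot deg',np.degrees(R.from_matrix(C.T@Rt).as_rotvec()).round(2))
print('F tool',(C.T@s['contact_force']).round(2),'M tool',(C.T@s['moment']).round(3),s['width'].round(4),s['gripper_force'])
E
python3 tgt.py .03
```

```text
t 8.4 d mm [ 97.  -39.6 148.5] rot deg [ 0.07 -0.26  0.25]Traceback (most recent call last):
  File "tgt.py", line 8, in <module>
    print('F tool',(C.T@s['contact_force']).round(2),'M tool',(C.T@s['moment']).round(3),s['width'].round(4),s['gripper_force'])
                                                                                         ^^^^^^^^^^^^^^^^
AttributeError: 'float' object has no attribute 'round'
```

Already aligned within 0.4°. Now to 30 mm above the mouth.

```bash
sed -i "s/s\['width'\].round(4)/round(s['width'],4)/" tgt.py
python3 -m pendant '[{"dx":0.01,"dy":-0.004,"dz":0,"rx":0,"ry":-0.26,"rz":0.25,"hand":0.015},{"dx":0.02,"dy":-0.008,"dz":0.01,"rx":0,"ry":0,"rz":0,"hand":0.015},{"dx":0.02,"dy":-0.008,"dz":0.015,"rx":0,"ry":0,"rz":0,"hand":0.015},{"dx":0.02,"dy":-0.008,"dz":0.02,"rx":0,"ry":0,"rz":0,"hand":0.015},{"dx":0.02,"dy":-0.008,"dz":0.02,"rx":0,"ry":0,"rz":0,"hand":0.015},{"dx":0.007,"dy":-0.004,"dz":0.02,"rx":0,"ry":0,"rz":0,"hand":0.015},{"dx":0,"dy":0,"dz":0.02,"rx":0,"ry":0,"rz":0,"hand":0.015},{"dx":0,"dy":0,"dz":0.02,"rx":0,"ry":0,"rz":0,"hand":0.015},{"dx":0,"dy":0,"dz":0.015,"rx":0,"ry":0,"rz":0,"hand":0.015},{"dx":0,"dy":0,"dz":0.008,"rx":0,"ry":0,"rz":0,"hand":0.015},{"dx":0,"dy":0,"dz":0,"rx":0,"ry":0,"rz":0,"hand":0.015},{"dx":0,"dy":0,"dz":0,"rx":0,"ry":0,"rz":0,"hand":0.015}]'
python3 -m pendant '[{"dx":0,"dy":0,"dz":0,"rx":0,"ry":0,"rz":0,"hand":0.015},{"dx":0,"dy":0,"dz":0,"rx":0,"ry":0,"rz":0,"hand":0.015},{"dx":0,"dy":0,"dz":0,"rx":0,"ry":0,"rz":0,"hand":0.015}]'
python3 tgt.py .0
python3 - <<'E'
from h import *
import pickle
for n in('scene','side'):
    f,c=grab(n); cv2.imwrite(f'pics/{n}1.png',f[:,:,::-1])
a=cv2.imread('pics/scene1.png')[100:200,290:390];b=cv2.imread('pics/side1.png')[225:325,235:335]
cv2.imwrite('pics/m6.png',np.hstack([cv2.resize(i,(400,400),interpolation=cv2.INTER_CUBIC) for i in(a,b)]))
E
python3 tgt.py 0
```

```text
clock: 9.4
position: [0.5001, 0.2429, 0.1933]
ee_rot: [0.129, 0.665, 0.722, 0.14]
contact_force: [1.4, 0.5, 0.6]
width: 0.0212
gripper_force: 49.6
clock: 9.65
position: [0.5, 0.243, 0.1947]
ee_rot: [0.13, 0.665, 0.722, 0.141]
contact_force: [-0.4, -0.6, -1.3]
width: 0.0215
gripper_force: 49.6
t 9.65 d mm [ 0.   0.2 31.4] rot deg [ 0.21 -0.05  0.01]
F tool [-0.58 -0.96  1.04] M tool [0.242 0.035 0.018] 0.0215 49.64458644390106
t 9.75 d mm [ 0.1  0.6 31.2] rot deg [ 0.18 -0.04  0.03]
F tool [-0.49 -0.14 -0.05] M tool [0.254 0.011 0.036] 0.0209 49.644795656204224
```

View pics/m6.png

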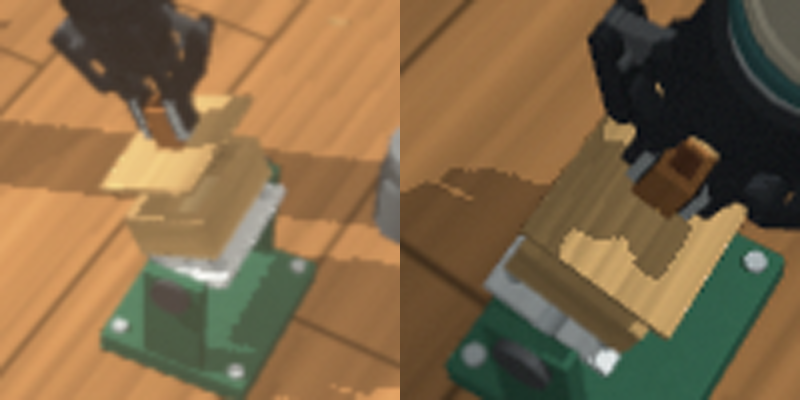

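Both views show the panel hovering just over the frame and parallel to it: scene crop (165,165), side crop (640,240). Descending in stages.

```bash
python3 -m pendant '[{"dx":0,"dy":0,"dz":0.006,"rx":0.2,"ry":0,"rz":0,"hand":0.015},{"dx":0,"dy":0,"dz":0.008,"rx":0,"ry":0,"rz":0,"hand":0.015},{"dx":0,"dy":0,"dz":0.007,"rx":0,"ry":0,"rz":0,"hand":0.015},{"dx":0,"dy":0,"dz":0.004,"rx":0,"ry":0,"rz":0,"hand":0.015},{"dx":0,"dy":0,"dz":0.001,"rx":0,"ry":0,"rz":0,"hand":0.015},{"dx":0,"dy":0,"dz":0,"rx":0,"ry":0,"rz":0,"hand":0.015},{"dx":0,"dy":0,"dz":0,"rx":0,"ry":0,"rz":0,"hand":0.015}]'>/dev/null; python3 tgt.py 0
python3 -m pendant '[{"dx":0,"dy":0,"dz":0.001,"rx":0,"ry":0,"rz":0,"hand":0.015},{"dx":0,"dy":0,"dz":0.001,"rx":0,"ry":0,"rz":0,"hand":0.015},{"dx":0,"dy":0,"dz":0,"rx":0,"ry":0,"rz":0,"hand":0.015}]'>/dev/null; python3 tgt.py 0
python3 -m pendant '[{"dx":0,"dy":0,"dz":0.001,"rx":0,"ry":0,"rz":0,"hand":0.015},{"dx":0,"dy":0,"dz":0.001,"rx":0,"ry":0,"rz":0,"hand":0.015},{"dx":0,"dy":0,"dz":0,"rx":0,"ry":0,"rz":0,"hand":0.015}]'>/dev/null; python3 tgt.py 0
python3 -m pendant '[{"dx":0,"dy":0,"dz":0.001,"rx":0,"ry":0,"rz":0,"hand":0.015},{"dx":0,"dy":0,"dz":0.001,"rx":0,"ry":0,"rz":0,"hand":0.015},{"dx":0,"dy":0,"dz":0,"rx":0,"ry":0,"rz":0,"hand":0.015}]'>/dev/null; python3 tgt.py 0
```

```text
t 10.33 d mm [0.2 1.2 4.2] rot deg [-0.12 -0.01  0.03]
F tool [-0.64 -0.89  1.15] M tool [ 0.209 -0.007  0.004] 0.0214 49.64451849460602
t 10.58 d mm [0.2 1.1 2.5] rot deg [-0.08 -0.02  0.03]
F tool [0.45 0.24 0.61] M tool [ 0.268 -0.043 -0.017] 0.0213 49.64453995227814
t 10.83 d mm [0.1 1.  0.8] rot deg [-0.07 -0.03  0.03]
F tool [ 0.07 -0.95 -2.63] M tool [ 0.225 -0.126  0.038] 0.0212 50.203136801719666
t 11.08 d mm [ 0.1  1.  -1.3] rot deg [-0.07 -0.03  0.03]
F tool [-0.74 -1.44 -5.91] M tool [ 0.295 -0.095 -0.027] 0.0213 50.47035455703735
```

```bash
python3 -m pendant '[{"dx":0,"dy":0,"dz":0.001,"rx":0,"ry":0,"rz":0,"hand":0.015},{"dx":0,"dy":0,"dz":0.001,"rx":0,"ry":0,"rz":0,"hand":0.015},{"dx":0,"dy":0,"dz":0,"rx":0,"ry":0,"rz":0,"hand":0.015}]'>/dev/null; python3 tgt.py 0
python3 -m pendant '[{"dx":0,"dy":0,"dz":0.001,"rx":0,"ry":0,"rz":0,"hand":0.015},{"dx":0,"dy":0,"dz":0.001,"rx":0,"ry":0,"rz":0,"hand":0.015},{"dx":0,"dy":0,"dz":0.001,"rx":0,"ry":0,"rz":0,"hand":0.015},{"dx":0,"dy":0,"dz":0,"rx":0,"ry":0,"rz":0,"hand":0.015},{"dx":0,"dy":0,"dz":0,"rx":0,"ry":0,"rz":0,"hand":0.015},{"dx":0,"dy":0,"dz":0,"rx":0,"ry":0,"rz":0,"hand":0.015}]'>/dev/null; python3 tgt.py 0
python3 - <<'E'
from h import *
import pickle
for n in('scene','side','wrist'):
    f,c=grab(n); cv2.imwrite(f'pics/{n}2.png',f[:,:,::-1])
    pickle.dump(c,open(n+'2.pkl','wb'))
a=cv2.imread('pics/scene2.png')[105:180,300:375];b=cv2.imread('pics/side2.png')[240:315,240:315];w=cv2.imread('pics/wrist2.png')
m=np.hstack([cv2.resize(i,(400,400),interpolation=cv2.INTER_CUBIC) for i in(a,b)])
cv2.imwrite('pics/m7.png',m)
E
python3 tgt.py 0
```

```text
t 11.33 d mm [ 0.1  1.1 -3.2] rot deg [-0.08 -0.03  0.03]
F tool [-0.09 -1.67 -8.38] M tool [ 0.322 -0.128 -0.051] 0.0211 50.71754336357117
t 11.83 d mm [ 0.1  1.  -5.8] rot deg [-0.06 -0.03  0.03]
F tool [ -0.72  -2.56 -10.9 ] M tool [ 0.348 -0.237 -0.032] 0.0216 51.064587235450745
t 11.98 d mm [ 0.1  1.  -5.8] rot deg [-0.06 -0.03  0.03]
F tool [ -0.38  -3.69 -10.51] M tool [ 0.314 -0.213  0.042] 0.0208 51.063891649246216
```

View pics/m7.png

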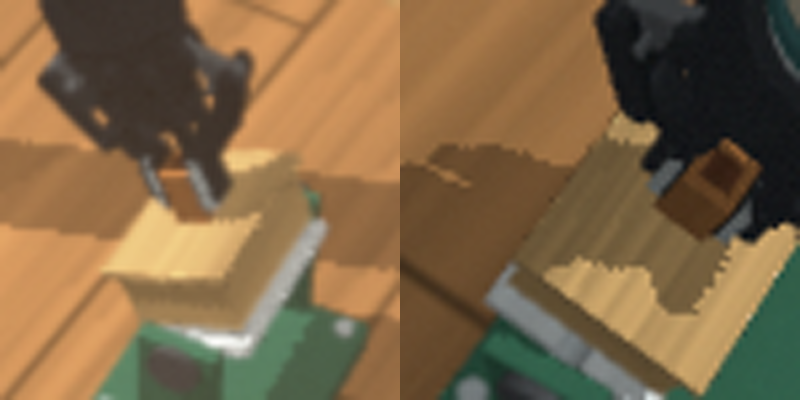

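View pics/wrist2.png

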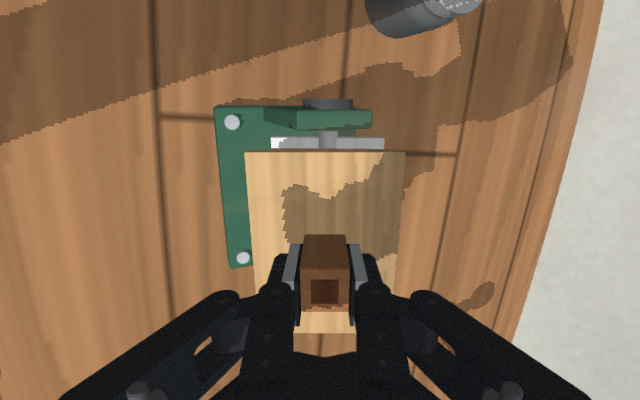

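The panel lies flush in the scene crop (200,235) and side crop (640,240). The chimney is gripped at wrist (325,275), centred over the frame. The push is about 10.5 N with the frame sunk several mm, so I'm handing in.

```bash
python3 -c "
from rig import manip
print(manip.sign_off())"
```

```text
the job is handed in; nothing more can be done
None
```

The job is handed in: the panel is gripped by its chimney and held pressed on the frame with about 10.5 N. By my measurements it is centred within a few mm and parallel within about a degree. The hand-in returned no verdict, so I don't know whether it passed.

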